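Start a run on the cell-preparation processor

TASK

The processor's rotor is loaded, so start its run: press the raised half of the mains rocker fully down to switch it on, then push the open hood down until it is fully shut, and then press the big round start key fully in and let it spring back. It is all done with the closed fingertips, so lift or carry nothing; press no other key, and leave the vials and the other things around the machine where they stand.

Things in the scene. Friction and masses are not known exactly. Their poses are not given: they have to be found in the camera images.
- processor: fixed white bench machine 360 x 360 x 200 mm. Origin: centre of its underside on the bench; front faces its own -x, z up. Over the front a grey panel slopes 26.6 deg (0.464 rad) from level: 95 mm high at the front edge (x -180 mm), 150 mm at its top (x -70 mm). Behind it, on the flat top (170 mm), the blue hood (y -175 to 55 mm) and on the left a rimmed vial shelf (y 80 to 170 mm)
- rocker (a joint): angle of the black mains rocker at the panel's right end (y -143 mm), in a white frame 2 mm high: 0 = off (the half nearer the hood raised), 0.32 rad = fully on (that half flat, parallel to the panel). Two halves, each 20 mm long up the slope, 26 mm wide, meet in a valley at the pivot 5.5 mm above the panel; stays where left; turns at 3 to 6 N on the outer part of the raised half
- rocker_raised (a point): point on the surface of the rocker's raised half, 13 mm from the pivot, 7 mm from that half's free end (which stands 12 mm above the panel when off); moves with the rocker. Frame turns with the rocker: when off, z is square to the panel (up and to the front), x up the slope, y left
- hood (a joint): opening of the blue hood: 0 = fully shut, grows as it opens; starts between 0.45 and 0.8 rad. Stiff hinge along the machine's y at the rear: it stays wherever it is left and needs 2 to 8 N down at its front bar to close; no click, it simply stops when shut
- hood_front (a point): middle of the upper face of the hood's front bar, 25 mm behind its front edge, where a hand would push; 177 mm ahead of and 23 mm above the hinge line when shut. The hood is 230 mm wide, 26 mm thick, with a clear window behind the 60 mm deep front bar. Fixed in the hood: x runs along the hood towards the hinge, z square to its upper face
- hood_hinge (a point): middle of the hood's hinge line, fixed on the machine at 175 mm height, axes as the machine's
- start_key (a joint): travel of the round white start key (m): 0 = released, 0.004 = fully in. Sprung, about 1.5 N at first and 5 N fully in; moves square to the panel
- start_key_top (a point): centre of the top face of the start key, a disc 32 mm across standing 7 mm above the panel; z square to the panel (up and to the front), x up the slope
- stop_key (a joint): travel of the stop key (m), as the start key; not to be pressed
- stop_key_top (a point): centre of the top face of the stop key, a white square 22 x 22 mm standing 7 mm above the panel, 60 mm to the left of the start key
- minus_key (a joint): travel of the left one of the two setting keys (m); not to be pressed. A white bar 12 x 26 mm, 5 mm proud, on the lower part of the panel 135 mm left of the machine's middle
- plus_key (a joint): travel of the right one of the two setting keys (m); not to be pressed. The same bar 75 mm left of the machine's middle
- vial_a: capped sample vial, 36 mm across, 62 mm tall, standing loose on the machine's vial shelf (172 mm up); origin: centre of its underside
- vial_b: a second vial like it on the same shelf
- vial_c: a third vial like it, on the bench before the machine
- screw_cap: loose grey screw cap, 42 mm across, 14 mm high, on the bench before the machine; origin: centre of its underside
- slide_box: loose white slide box with clear lid, 86 x 36 x 32 mm, on the bench before the machine; origin: centre of its underside
- beaker: loose glass beaker, 76 mm across, 85 mm high, with clear transfer pipettes up to 155 mm; on the bench to the right of the machine
- tip_box: loose grey pipette-tip box, 86 x 122 x 53 mm, on the bench to the left of the machine; origin: centre of its underside

How it is judged:
By the outcome, as a careful person would: the job done as asked, in the order asked, and still so for the second after the job is handed in, with the robot touching nothing.
It also fails if it takes over 51 s, if anything falls off the work surface, if the arm or the gripper's body presses on something with over 40 N, if the wrist force passes 120 N, or if a joint passes its speed limit or range.

ROBOT

A 6-joint arm with a two-finger parallel gripper is mounted at the origin on the work surface. World frame = base frame: x ahead of the robot, y to its left, z up, the work surface at z = 0. Lengths are in m, angles in rad, forces in N, time in s.
With the tool pointing down it reaches from about 0.225 to 0.875 m from the base axis. Payload 3.4 kg.
Tool frame: the origin (TCP) lies on the centre line of the jaws, within the pads' length; the fingertips stand 17 mm ahead of it and the grasp point (between the pads) lies 2 mm behind it (nose_length is the distance from the TCP to the fingertips, in m); z points along the fingers, y is the line along which they close (so a half turn about z gives the same grasp; the last joint's range is limited). The gripper opens to 85 mm and grips with 20 to 120 N. Pads are 22 mm wide; open, the fingers measure 114 mm over their backs; the gripper's body (76 mm by 85 mm) begins 54 mm behind the grasp point. The pads swing forward as they close: fully open they stand 13 mm farther back than shut.
Start: joints at [-1.441, 0.276, 1.505, -0, 1.361, -0.121], TCP at [0.143, -0.557, 0.248] pointing down, gripper open.
Joint ranges: [-2.89, 2.89], [-0.75, 2.08], [0.22, 2.7], [-1.18, 4.32], [0.11, 2.71], [-2.7, 2.7]. Speed limits (rad/s): [2.57, 2.57, 3.14, 3.14, 3.14, 3.14].

INTERFACE

Orientations are given as a unit quaternion [w, x, y, z].
In Python, from rig import get_state, get_image, sign_off, find_in, place_of, nose_length gives the robot as it stands.
- The arm moves only by the tool apply_moves, never from a script. Its argument "deltas" is one flat list of numbers, 5 for each row, row after row: the finger opening in mm, from 0 to 85.4, then the shift along the tool's x, y, z in mm, then the turn about the tool's z in degrees. A call has 1 to 12 rows; each row is the pose to reach, as a shift and turn from the pose commanded when the call began, along the tool's axes at that moment; what a row does not reach only later rows make up. A row lasts 1/12 s, in which the tool goes at most 41.7 mm and 7.16 degrees, less where a joint would pass 70% of its speed; a pose out of reach is approached as far as the arm can. A call with a gripper value outside its range is refused whole. The fingers move at their own pace and stop on an object; "squeeze" is the grip in N (left out, the last holds). Time passes only in rows, so rows that repeat a pose let the fingers close. It gives the time, the measured TCP pose, the force, the opening and the grip force at its end, in the units of the state.
- get_state(): the state, without advancing time (a new reading comes with each control period).
- get_image(name): name is "scene" or "top" or "wrist"; returns a dict with "frame" (400x640x3 uint8, red, green, blue), "K" (3x3 intrinsics, pixels), "k1" (the pictures are not rectified: a ray, as slopes to the right and down, at radius r is drawn at 1 + k1 r^2 times it, then the intrinsics apply), "position" and "orientation" of the camera in the world. Camera axes: x right, y down, z forward; pixel columns grow to the right and rows downward; lengths in m; the calibration is good to about 2 mm. A picture is of the moment at which its call begins. There is no depth.
- sign_off(): hands the job in; it is judged then, once.
Trained networks look in a picture, given as the dict that the camera call returned (one of the last four; its "shot" number tells which), for a name from the list of things; names that differ only in an ending like _2 or _b are one class to them, and where a whole thing is asked for, a point or a joint stands for the part that bears it (a point fixed in the world has none). Each returns a list of dicts, best first, with "score" (0 to 1); they miss things now and then, are a little off and sometimes report something else, mostly with a low value. They report only what shows in the picture. A call takes as long as a camera call.
- find_in(query, picture): "point" ([column, row] in pixels, amid what is visible of it).
- place_of(query, picture): "point" ([column, row] in pixels: a listed point, or the origin of a listed thing).
The state is a dict: "clock": time; "qpos": joint angles; "qd": joint speeds; "effort": joint torques, N m; "position": TCP position; "ee_rot": TCP orientation; "contact_force": force on the tool from outside, world axes, zero at the start; "moment": the same for the moment, N m; "width": finger opening in m; "gripper_force": force on a finger pad.
Only numpy, scipy, OpenCV 4.12 (cv2) and the standard library are available. Lean on these libraries where they do the work, as an engineer would, in place of code of your own. Each camera call takes 0.05 s, during which the arm holds its last target. There are 200 camera calls.

## Working session

There is one attempt and no reset: what is moved stays moved. The work goes in short steps, Python scripts to look and compute and a tool call to move; the robot and the scene stay as the last step left them, time stands still between calls to the robot, and variables do not carry over. Pictures are saved under pics/ and viewed, at most 10 in all, crops included, and the job is handed in when it is done.

Besides the shell and the picture viewer there is one more tool, called after ">>>" as name(argument=value, ...) on one line, values as JSON. apply_moves: Moves the arm, as the interface text tells. Its arguments: {"type":"object","properties":{"deltas":{"type":"array"},"squeeze":{"type":"number"}},"required":["deltas"]}

```bash
mkdir -p pics
cat > h.py <<'E'
import numpy as np, cv2
from scipy.spatial.transform import Rotation as R
from rig import *
def rot(q): return R.from_quat([q[1],q[2],q[3],q[0]]).as_matrix()
def ray(im,p):
    K=im["K"]; d=np.array([(p[0]-K[0][2])/K[0][0],(p[1]-K[1][2])/K[1][1]])
    u=d.copy()
    for _ in range(20): u=d/(1+im["k1"]*(u@u))
    v=rot(im["orientation"])@np.array([u[0],u[1],1]); return np.array(im["position"]),v/np.linalg.norm(v)
def proj(im,X):
    K=im["K"]; c=rot(im["orientation"]).T@(np.array(X)-np.array(im["position"]))
    u=c[:2]/c[2]; u=u*(1+im["k1"]*(u@u)); return np.array([K[0][0]*u[0]+K[0][2],K[1][1]*u[1]+K[1][2]])
def onz(im,p,z):
    o,v=ray(im,p); return o+v*(z-o[2])/v[2]
def tri(rs):
    A=0;b=0
    for o,v in rs:
        P=np.eye(3)-np.outer(v,v); A=A+P; b=b+P@o
    X=np.linalg.solve(A,b); return X,[float(np.linalg.norm((np.eye(3)-np.outer(v,v))@(X-o))*1000) for o,v in rs]
def save(im,n): cv2.imwrite("pics/"+n,cv2.cvtColor(im["frame"],cv2.COLOR_RGB2BGR))
E
python3 - <<'E'
from h import *
print(nose_length, get_state()["clock"])
ims={}
for n in ["scene","top","wrist"]:
    im=get_image(n); ims[n]=im; save(im,n+"0.png"); print(n,im["position"],np.round(im["K"],0).tolist(),im["k1"])
    
for q in ["rocker_raised","hood_front","hood_hinge","start_key_top","stop_key_top","minus_key","plus_key","processor","vial_a","vial_c","beaker","tip_box"]:
    for n in ["scene","top"]:
        print(q,n,[(np.round(r["point"],1).tolist(),round(r["score"],2)) for r in place_of(q,ims[n])[:3]])
E
```

```text
0.017 0.0
scene [ 0.40849308 -0.37528335  0.87012731] [[401.0, 0.0, 320.0], [0.0, 401.0, 205.0], [0.0, 0.0, 1.0]] 0.03458656664602671
top [0.41291355 0.06303591 1.28402167] [[447.0, 0.0, 325.0], [0.0, 447.0, 193.0], [0.0, 0.0, 1.0]] -0.11486893813559136
wrist [ 0.21506366 -0.53703057  0.37305393] [[359.0, 0.0, 314.0], [0.0, 359.0, 198.0], [0.0, 0.0, 1.0]] -0.02723207535438034
rocker_raised scene [([310.8, 311.9], 0.57)]
rocker_raised top []
hood_front scene [([369.7, 210.7], 0.68)]
hood_front top [([395.7, 163.5], 0.68)]
hood_hinge scene [([418.8, 230.4], 0.78)]
hood_hinge top [([392.0, 131.3], 0.66)]
start_key_top scene [([296.3, 278.9], 0.76), ([272.2, 349.2], 0.19)]
start_key_top top [([385.7, 233.3], 0.48)]
stop_key_top scene [([284.8, 251.5], 0.48)]
stop_key_top top [([362.0, 229.8], 0.58)]Traceback (most recent call last):
  File "<stdin>", line 9, in <module>
ValueError: it knows: beaker, hood_front, hood_hinge, processor, rocker_raised, screw_cap, slide_box, start_key_top, stop_key_top, tip_box, vial
```

View pics/scene0.png

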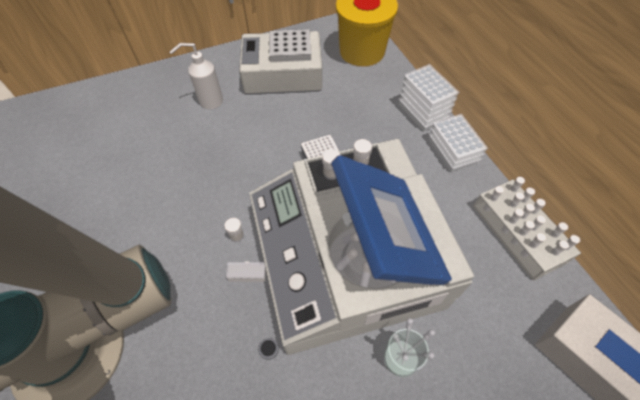

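View pics/top0.png

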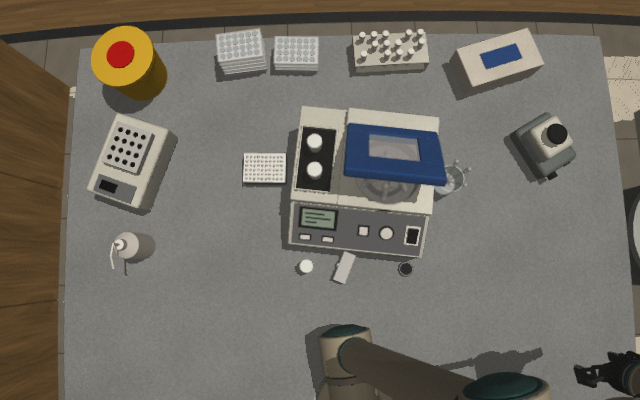

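The scene view shows the start key at (297,282), stop key at (290,255), rocker at (305,315) and the hood open. The top view shows start at (386,233), stop at (363,231) and rocker at (411,236). These agree with the networks.

```bash
cat > fit.py <<'E'
from h import *
from scipy.optimize import least_squares
def panel(x,h=0):  # x in machine, h off panel
    a=0.4636; return np.array([x-h*np.sin(a),0,0.095+(x+0.18)*0.5+h*np.cos(a)])
E
python3 - <<'E'
from fit import *
S=get_image("scene");T=get_image("top")
obs={}
for q in ["rocker_raised","hood_front","hood_hinge","start_key_top","stop_key_top","beaker","tip_box","processor"]:
    rs=[]
    for n,im in (("s",S),("t",T)):
        r=place_of(q,im)
        if r and r[0]["score"]>.3: obs[q,n]=r[0]["point"]; rs.append(ray(im,r[0]["point"]))
    if len(rs)==2:
        X,e=tri(rs); print(q,np.round(X,4),np.round(e,1))
obs["rocker_raised","t"]=None
def model(p):
    x,y,th,hx,kx,ky,rx,ho=p
    M=np.array([[np.cos(th),-np.sin(th),0],[np.sin(th),np.cos(th),0],[0,0,1]])
    d={"hood_hinge":np.array([hx,-.06,.175])}
    d["hood_front"]=d["hood_hinge"]+np.array([-(.177*np.cos(ho)-(-.0)) +.023*np.sin(ho),0,.177*np.sin(ho)+.023*np.cos(ho)])
    k=panel(kx,.007); d["start_key_top"]=k+[0,ky,0]; d["stop_key_top"]=k+[0,ky+.06,0]
    d["rocker_raised"]=panel(rx,.0095)+[0,-.143,0]; d["processor"]=np.zeros(3)
    # edges of front panel corners
    return {q:M@v+[x,y,0] for q,v in d.items()}
def res(p):
    m=model(p); r=[]
    for (q,n),o in obs.items():
        if o is None or q not in m: continue
        r+=list(proj(S if n=="s" else T,m[q])-o)
    return np.array(r)
f=least_squares(res,[.5,-.03,-.05,.1,-.125,-.07,-.12,.6],loss="soft_l1")
print("x,y,th,hx,kx,ky,rx,hood",np.round(f.x,4)); print(np.round(f.fun,1))
print({q:np.round(v,4).tolist() for q,v in model(f.x).items()})
print([k for k,o in obs.items() if o is not None])
E
```

```text
rocker_raised [ 0.4665 -0.1589  0.158 ] [5. 5.]
hood_hinge [ 0.7234 -0.1071  0.175 ] [2. 2.]
start_key_top [ 0.4729 -0.0902  0.1321] [1.2 1.2]
stop_key_top [ 0.6101 -0.161  -0.3132] [126.9 126.9]
beaker [ 0.6247 -0.2828  0.0078] [2.2 2.2]
tip_box [0.6724 0.23   0.0084] [2.3 2.3]
processor [ 0.6049 -0.0403  0.0159] [1.8 1.8]
x,y,th,hx,kx,ky,rx,hood [ 0.6093 -0.0314 -0.1558  0.1232 -0.1194 -0.0816 -0.1111  0.8059]
[   0.3    0.8   -2.2   -0.2    0.9    1.2    0.8    1.4    1.2    1.
    1.    -1.5 -112.  -103.2   -0.4    1.5   -1.    -0.8   -3.4   -1.2]
{'hood_hinge': [0.7216, -0.1097, 0.175], 'hood_front': [0.6169, -0.0933, 0.3186], 'start_key_top': [0.4756, -0.093, 0.1316], 'stop_key_top': [0.4849, -0.0337, 0.1316], 'rocker_raised': [0.4732, -0.1547, 0.138], 'processor': [0.6093, -0.0314, 0.0]}
[('rocker_raised', 's'), ('hood_front', 't'), ('hood_hinge', 's'), ('hood_hinge', 't'), ('start_key_top', 's'), ('start_key_top', 't'), ('stop_key_top', 's'), ('stop_key_top', 't'), ('beaker', 's'), ('beaker', 't'), ('tip_box', 's'), ('tip_box', 't'), ('processor', 's'), ('processor', 't')]
```

Run:
```python
from h import *
s=get_state(); M=rot(s["ee_rot"]); print(np.round(M,3)); print(s["clock"],s["width"])
im=get_image("wrist"); print("cam in tool",M.T@(np.array(im["position"])-s["position"])*1000); print(np.round(M.T@rot(im["orientation"]),2))
```

```text
[[ 0.969  0.248  0.   ]
 [ 0.248 -0.969 -0.   ]
 [-0.     0.    -1.   ]]
1.55 0.0851417086367152
cam in tool [  75.04204761   -1.15921543 -125.50571297]
[[ 0.   -0.95 -0.3 ]
 [ 1.    0.    0.  ]
 [-0.   -0.3   0.95]]
```

>>> apply_moves(deltas=[0,370,-305,-22,-67,0,370,-305,-22,-67,0,370,-305,-22,-67,0,370,-305,-22,-67,0,370,-305,-22,-67,0,370,-305,-22,-67,0,370,-305,-22,-67,0,370,-305,-22,-67,0,370,-305,-22,-67,0,370,-305,-22,-67,0,370,-305,-22,-67,0,370,-305,-22,-67], squeeze=20)

```text
clock: 2.6
position: [0.4273, -0.1662, 0.2708]
ee_rot: [0.0, 0.757, 0.653, 0.001]
contact_force: [-0.7, -0.7, 0.8]
width: 0.0002
gripper_force: 0.0
```

Run:
```python
from fit import *
im=get_image("wrist"); save(im,"w1.png"); np.save("w1.npy",im,allow_pickle=True)
s=get_state(); print(np.round(rot(s["ee_rot"]),3),s["position"])
for q in ["rocker_raised","start_key_top","stop_key_top"]:
    print(q,[(np.round(r["point"],1).tolist(),round(r["score"],2)) for r in place_of(q,im)[:3]])
    m={"start_key_top":[.4756,-.093,.1316],"stop_key_top":[.4849,-.0337,.1316],"rocker_raised":[.4732,-.1547,.138]}[q]; print(proj(im,m))
```

```text
[[ 0.146  0.989  0.004]
 [ 0.989 -0.146  0.004]
 [ 0.004  0.003 -1.   ]] [ 0.42878953 -0.16455526  0.27090416]
rocker_raised [([372.5, 171.3], 0.92)]
[374.54573453 169.38062711]
start_key_top [([360.5, 77.0], 0.67)]
[367.8308704   82.23098313]
stop_key_top []
[372.311276   -12.58419167]
```

View pics/w1.png

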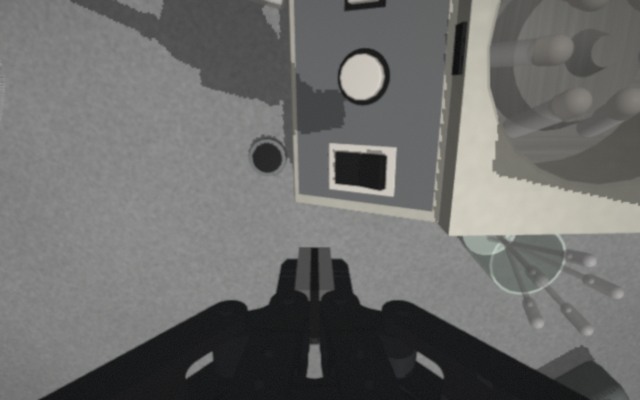

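The wrist view shows the rocker at (364,170), its raised half toward the right/uphill, and the start key at (361,77). The closed fingertips span columns 297–333, so they're about 16 mm thick. I'll refit with this view included.

```bash
cat > refit.py <<'E'
from fit import *
S=get_image("scene");T=get_image("top");W=np.load("w1.npy",allow_pickle=True).item()
O=[("rocker","s",310.8,311.9,.5),("hf","s",369.7,210.7,.5),("hf","t",395.7,163.5,.5),("hh","s",418.8,230.4,.5),("hh","t",392,131.3,.5),
("st","s",296.3,278.9,.5),("st","t",385.7,233.3,.5),("sp","s",284.8,251.5,.3),("sp","t",362,229.8,.5),("rocker","w",372.5,171.3,.6),("st","w",360.5,77,.6),("cr","w",296,202,.3),("st","w",362,77,.5)]
def model(p):
    x,y,th,hx,kx,ky,rx,ho=p
    M=np.array([[np.cos(th),-np.sin(th),0],[np.sin(th),np.cos(th),0],[0,0,1]])
    d={"hh":np.array([hx,-.06,.175])}
    d["hf"]=d["hh"]+np.array([-.177*np.cos(ho)+.023*np.sin(ho),0,.177*np.sin(ho)+.023*np.cos(ho)])
    k=panel(kx,.007); d["st"]=k+[0,ky,0]; d["sp"]=k+[0,ky+.06,0]
    d["rocker"]=panel(rx,.0097)+[0,-.143,0]; d["cr"]=np.array([-.18,-.18,.095])
    return {q:M@v+[x,y,0] for q,v in d.items()},M
I={"s":S,"t":T,"w":W}
def res(p):
    m,_=model(p); return np.concatenate([w*(proj(I[n],m[q])-[u,v]) for q,n,u,v,w in O])
f=least_squares(res,[.609,-.031,-.156,.123,-.12,-.08,-.11,.7],loss="soft_l1")
if __name__=="__main__":
    print("x,y,th,hx,kx,ky,rx,hood",np.round(f.x,4))
    for o,r in zip(O,f.fun.reshape(-1,2)): print(o[:2],np.round(r/o[4],1))
    m,M=model(f.x); print({q:np.round(v,4).tolist() for q,v in m.items()})
    # each wrist measure on its own plane
    print("rk",onz(W,(372.5,171.3),m["rocker"][2]),"st",onz(W,(361,77),m["st"][2]))
    s=get_state(); print(s["position"],np.round(rot(s["ee_rot"]),3).tolist(),s["clock"],s["contact_force"])
E
python3 refit.py
```

```text
x,y,th,hx,kx,ky,rx,hood [ 0.612  -0.033  -0.1459  0.1267 -0.1273 -0.0755 -0.1162  0.7282]
('rocker', 's') [-2.3 -0.7]
('hf', 's') [ 0.5 -1.5]
('hf', 't') [-1.  2.]
('hh', 's') [1.8 1.3]
('hh', 't') [-1.   0.8]
('st', 's') [-1.   1.7]
('st', 't') [-0.8  0.2]
('sp', 's') [3.8 1.9]
('sp', 't') [-0.1  1. ]
('rocker', 'w') [0.3 0.5]
('st', 'w') [ 0.9 -0.2]
('cr', 'w') [0.1 0.3]
('st', 'w') [-0.6 -0.2]
{'hh': [0.7287, -0.1107, 0.175], 'hf': [0.6131, -0.0938, 0.31], 'st': [0.472, -0.0887, 0.1276], 'sp': [0.4808, -0.0294, 0.1276], 'rocker': [0.472, -0.1569, 0.1356], 'cr': [0.4078, -0.1849, 0.095]}
rk [ 0.47188238 -0.15653048  0.13560049] st [ 0.47172905 -0.08878668  0.12762496]
[ 0.42482231 -0.17053768  0.27017738] [[0.151, 0.989, -0.001], [0.989, -0.151, -0.001], [-0.001, -0.001, -1.0]] 2.9 [ 0.44301106 -0.09183141  0.38134899]
```

>>> apply_moves(deltas=[0,20,38,10,0,0,20,38,30,0,0,20,38,60,0,0,20,38,90,0,0,20,38,106,0,0,20,38,106,0,0,20,38,106,0])

```text
clock: 3.48
position: [0.4651, -0.1567, 0.1638]
ee_rot: [-0.001, 0.759, 0.651, -0.001]
contact_force: [1.1, 0.4, -0.1]
width: 0.0002
gripper_force: 0.0
```

Run:
```python
from h import *
im=get_image("wrist"); save(im,"w2.png")
cv2.imwrite("pics/w2c.png",cv2.resize(cv2.cvtColor(im["frame"][100:340,180:500],cv2.COLOR_RGB2BGR),None,fx=2,fy=2))
s=get_state();print(s["position"],np.round(s["contact_force"],1))
```

```text
[ 0.46615515 -0.15703172  0.16499784] [-0.4 -1.3  0.6]
```

View pics/w2c.png

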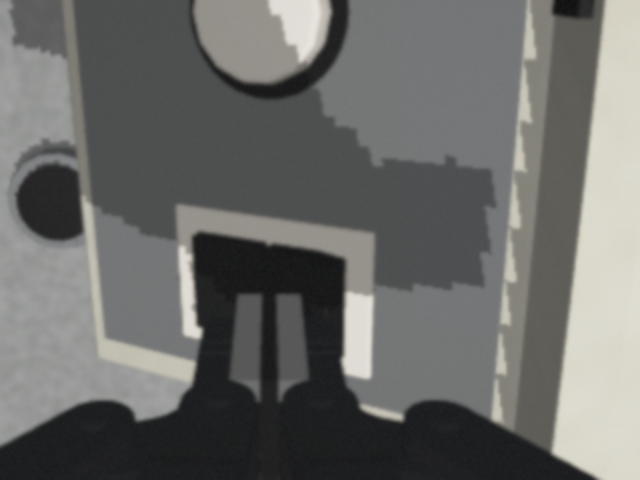

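The fingers stand over the rocker, centred at column 268 on its valley (270). The uphill fingertip edge is at 305, on the raised half. I'll shift 3 mm uphill and press.

>>> apply_moves(deltas=[0,0,3,2,0,0,0,3,5,0,0,0,3,8,0,0,0,3,10,0,0,0,3,12,0,0,0,3,13,0,0,0,3,13,0])

```text
clock: 4.12
position: [0.4698, -0.1564, 0.152]
ee_rot: [0.001, 0.758, 0.652, 0.0]
contact_force: [-0.4, -1.2, 2.5]
width: -0.0002
gripper_force: 1.2
```

>>> apply_moves(deltas=[0,0,0,1,0,0,0,0,2,0,0,0,0,3,0,0,0,0,3,0])

```text
clock: 4.45
position: [0.4702, -0.1566, 0.1504]
ee_rot: [0.002, 0.758, 0.652, 0.001]
contact_force: [-1.0, 1.6, 12.6]
width: -0.0
gripper_force: 6.1
```

>>> apply_moves(deltas=[0,0,0,1,0,0,0,0,2,0,0,0,0,2,0,0,0,0,2,0])

```text
clock: 4.78
position: [0.4704, -0.1566, 0.1501]
ee_rot: [0.002, 0.758, 0.652, 0.001]
contact_force: [-3.7, 2.5, 23.4]
width: -0.0003
gripper_force: 11.5
```

>>> apply_moves(deltas=[0,0,0,-20,0,0,0,-25,-40,0,0,0,-35,-60,0,0,0,-35,-60,0,0,0,-35,-60,0])

```text
clock: 5.2
position: [0.4345, -0.1509, 0.2069]
ee_rot: [0.001, 0.758, 0.652, 0.0]
contact_force: [-0.2, 0.0, -0.2]
width: 0.0
gripper_force: 0.0
```

Run:
```python
from h import *
im=get_image("wrist"); save(im,"w3.png"); S=get_image("scene")
a=cv2.cvtColor(im["frame"],cv2.COLOR_RGB2BGR)[80:260,290:490]; b=cv2.cvtColor(S["frame"],cv2.COLOR_RGB2BGR)[270:350,270:345]
w=cv2.cvtColor(np.load("w1.npy",allow_pickle=True).item()["frame"],cv2.COLOR_RGB2BGR)[110:230,300:440]; b0=cv2.imread("pics/scene0.png")[270:350,270:345]
f=lambda i:cv2.resize(i,(390,290),interpolation=cv2.INTER_CUBIC)
cv2.imwrite("pics/w3c.png",np.vstack([np.hstack([f(w),f(b0)]),np.hstack([f(a),f(b)])]))
s=get_state();print(s["position"],np.round(s["contact_force"],1))
```

```text
[ 0.43427381 -0.15075499  0.20544173] [-0.8 -0.1 -0.9]
```

View pics/w3c.png

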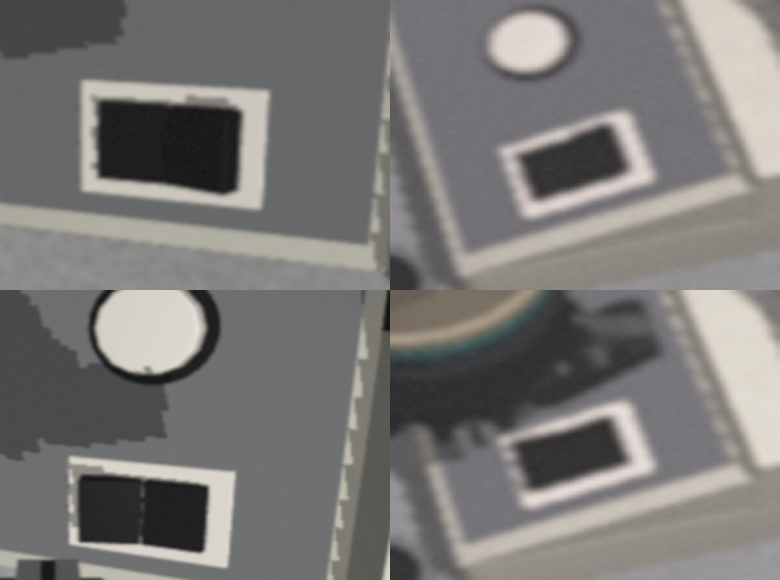

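The lower picture shows the rocker flipped: the valley is central and the shadow has moved to the lower half. It also hit a hard stop at 23 N, so it's on. Next is the hood.

>>> apply_moves(deltas=[0,0,0,-40,0,0,0,0,-80,0,0,0,0,-120,0,0,5,15,-155,0,0,30,50,-180,0,0,50,85,-180,0,0,70,125,-180,0,0,83,160,-175,0,0,83,176,-160,0,0,83,176,-145,0,0,83,176,-141,0,0,83,176,-141,0])

```text
clock: 6.3
position: [0.6204, -0.0949, 0.3436]
ee_rot: [-0.003, 0.758, 0.652, -0.002]
contact_force: [-0.6, 0.5, -0.1]
width: 0.0003
gripper_force: 0.0
```

Run:
```python
from h import *
im=get_image("wrist"); save(im,"w4.png"); S=get_image("scene")
f=lambda i:cv2.cvtColor(i,cv2.COLOR_RGB2BGR)
cv2.imwrite("pics/w4c.png",np.vstack([cv2.resize(f(im["frame"]),(480,300)),cv2.resize(f(S["frame"])[120:320,220:500],(480,300))]))
s=get_state();print(s["position"],np.round(s["contact_force"],1))
for n,i in(("w",im),("s",S)):
    r=place_of("hood_front",i); print(n,[(np.round(k["point"],1).tolist(),round(k["score"],2)) for k in r[:2]],proj(i,[.6131,-.0938,.310]))
```

```text
[ 0.62061514 -0.09530059  0.34710283] [ 0.1 -1.1  1.1]
w [([297.2, 249.4], 0.61)] [301.69091367 250.62888933]
s [([371.0, 207.1], 0.57), ([328.3, 170.9], 0.55)] [370.23122935 209.24693807]
```

View pics/w4c.png

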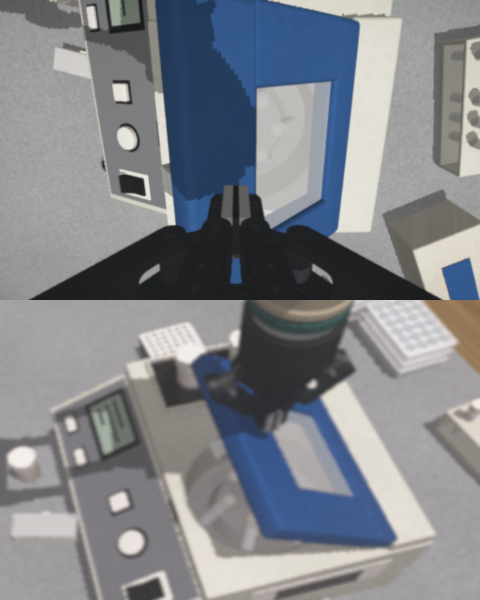

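Fingertips are over the blue front bar. The front finger edge is at the estimated hood_front, about (297,249) in the wrist view. Pushing along the hinge arc.

>>> apply_moves(deltas=[0,0,-5,8,0,0,0,-5,16,0,0,0,-11,22,0,0,0,-17,28,0,0,0,-22,34,0,0,0,-28,41,0,0,0,-34,49,0,0,0,-39,56,0,0,0,-39,56,0])

```text
clock: 7.25
position: [0.5808, -0.0895, 0.2906]
ee_rot: [-0.0, 0.758, 0.652, -0.001]
contact_force: [-0.1, -0.4, -0.3]
width: 0.0002
gripper_force: 0.1
```

Run:
```python
from h import *
im=get_image("wrist"); save(im,"w5.png"); S=get_image("scene")
f=lambda i:cv2.cvtColor(i,cv2.COLOR_RGB2BGR)
cv2.imwrite("pics/w5c.png",np.vstack([cv2.resize(f(im["frame"]),(480,300)),cv2.resize(f(S["frame"])[120:320,220:500],(480,300))]))
s=get_state();print(s["position"],np.round(s["contact_force"],1))
for n,i in(("w",im),("s",S)):
    r=place_of("hood_front",i); print(n,[(np.round(k["point"],1).tolist(),round(k["score"],2)) for k in r[:2]])
```

```text
[ 0.58178475 -0.08908524  0.29098719] [0.7 0.5 0.1]
w [([306.3, 263.9], 0.78)]
s [([345.4, 228.6], 0.94)]
```

View pics/w5c.png

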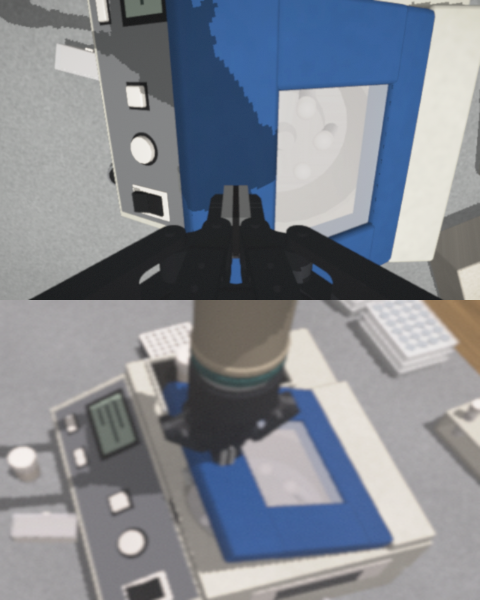

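The hood has come partway down with the fingers on its bar, so I'll continue the arc.

>>> apply_moves(deltas=[0,0,-4,6,0,0,0,-8,13,0,0,0,-12,20,0,0,0,-15,28,0,0,0,-18,36,0,0,0,-21,44,0,0,0,-23,52,0,0,0,-25,60,0,0,0,-27,67,0,0,0,-28,70,0,0,0,-28,72,0,0,0,-28,72,0])

```text
clock: 8.45
position: [0.5535, -0.0848, 0.2184]
ee_rot: [-0.001, 0.758, 0.652, -0.001]
contact_force: [-0.2, -0.1, -1.2]
width: -0.0
gripper_force: 0.0
```

>>> apply_moves(deltas=[0,0,0,2,0,0,0,0,4,0,0,0,0,4,0])

```text
clock: 8.7
position: [0.5541, -0.0849, 0.2151]
ee_rot: [-0.0, 0.758, 0.652, -0.0]
contact_force: [0.1, 0.0, 0.4]
width: -0.0
gripper_force: 0.0
```

>>> apply_moves(deltas=[0,0,0,1,0,0,0,0,2,0,0,0,0,3,0,0,0,0,3,0])

```text
clock: 9.03
position: [0.5543, -0.085, 0.215]
ee_rot: [0.0, 0.758, 0.652, 0.0]
contact_force: [-4.9, 1.8, 14.3]
width: -0.0001
gripper_force: 7.5
```

>>> apply_moves(deltas=[0,0,0,1,0,0,0,0,2,0,0,0,0,2,0])

```text
clock: 9.28
position: [0.5542, -0.085, 0.2149]
ee_rot: [0.001, 0.758, 0.652, 0.001]
contact_force: [-8.9, 0.7, 23.5]
width: -0.0001
gripper_force: 11.9
```

Hard stop at exactly the expected shut height, so the hood is shut. Now to the start key hover.

>>> apply_moves(deltas=[0,0,0,-20,0,0,0,-5,-45,0,0,-5,-35,-50,0,0,-12,-65,-40,0,0,-16,-88,-10,0,0,-16,-88,25,0,0,-16,-88,42,0,0,-16,-88,42,0,0,-16,-88,42,0])

```text
clock: 10.03
position: [0.465, -0.0877, 0.1679]
ee_rot: [-0.001, 0.758, 0.652, -0.0]
contact_force: [1.2, 0.8, -0.2]
width: -0.0
gripper_force: 0.0
```

Run:
```python
from h import *
im=get_image("wrist"); save(im,"w6.png"); S=get_image("scene")
f=lambda i:cv2.cvtColor(i,cv2.COLOR_RGB2BGR)
cv2.imwrite("pics/w6c.png",np.vstack([cv2.resize(f(im["frame"])[100:340,180:564],(480,300)),cv2.resize(f(S["frame"])[120:320,220:500],(480,300))]))
s=get_state();print(s["position"],np.round(s["contact_force"],1))
r=place_of("start_key_top",im); print([(np.round(k["point"],1).tolist(),round(k["score"],2)) for k in r[:2]],proj(im,[.472,-.0888,.1276]))
```

```text
[ 0.46666242 -0.08823196  0.16949581] [ 0.3  0.1 -0.7]
[([327.6, 245.1], 0.72)] [330.50636568 244.87131943]
```

View pics/w6c.png

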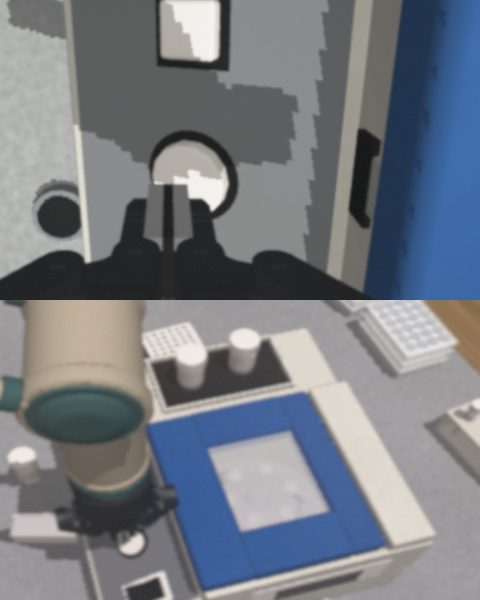

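The hood is shut flat, both vials are standing on the shelf, and the fingertip's uphill edge is on the centre of the start key (column 190 of the crop). Pressing.

>>> apply_moves(deltas=[0,0,2,6,0,0,0,2,12,0,0,0,2,18,0,0,0,2,21,0,0,0,2,23,0,0,0,2,24,0,0,0,2,24,0])

```text
clock: 10.77
position: [0.4674, -0.0881, 0.1444]
ee_rot: [0.0, 0.758, 0.652, 0.0]
contact_force: [-0.9, 1.4, 3.7]
width: -0.0001
gripper_force: 1.5
```

>>> apply_moves(deltas=[0,0,0,1,0,0,0,0,2,0,0,0,0,3,0,0,0,0,3,0])

```text
clock: 11.1
position: [0.4683, -0.0882, 0.1423]
ee_rot: [0.001, 0.758, 0.652, 0.001]
contact_force: [1.0, 0.9, 7.4]
width: -0.0001
gripper_force: 3.3
```

>>> apply_moves(deltas=[0,0,0,1,0,0,0,0,2,0,0,0,0,2,0])

```text
clock: 11.35
position: [0.4685, -0.0882, 0.1419]
ee_rot: [0.002, 0.758, 0.652, 0.001]
contact_force: [-2.4, 2.3, 18.0]
width: 0.0002
gripper_force: 8.6
```

>>> apply_moves(deltas=[0,0,0,1,0,0,0,0,2,0,0,0,0,2,0])

```text
clock: 11.6
position: [0.4687, -0.0882, 0.1415]
ee_rot: [0.002, 0.758, 0.652, 0.002]
contact_force: [-5.0, 3.2, 28.8]
width: -0.0002
gripper_force: 14.1
```

Hard stop reached at 29 N. Releasing and backing away.

>>> apply_moves(deltas=[0,0,-2,-15,0,0,0,-5,-40,0,0,0,-30,-75,0,0,0,-60,-110,0,0,-20,-90,-140,0,0,-40,-110,-160,0,0,-40,-110,-160,0,0,-40,-110,-160,0])

```text
clock: 12.27
position: [0.3519, -0.112, 0.2987]
ee_rot: [0.002, 0.759, 0.651, 0.001]
contact_force: [0.7, -0.7, -0.3]
width: 0.0001
gripper_force: 0.0
```

Run:
```python
from h import *
im=get_image("wrist"); S=get_image("scene")
f=lambda i:cv2.cvtColor(i,cv2.COLOR_RGB2BGR)
cv2.imwrite("pics/w7c.png",np.vstack([cv2.resize(f(im["frame"])[0:250,240:640],(480,300)),cv2.resize(f(S["frame"])[140:380,200:520],(400,300))[:, :400] if 0 else cv2.resize(f(S["frame"])[140:380,200:584],(480,300))]))
s=get_state();print(s["position"],np.round(s["contact_force"],1),s["clock"])
```

```text
[ 0.352365   -0.110897    0.29651741] [-0.3 -0.5 -0.7] 12.3667
```

View pics/w7c.png

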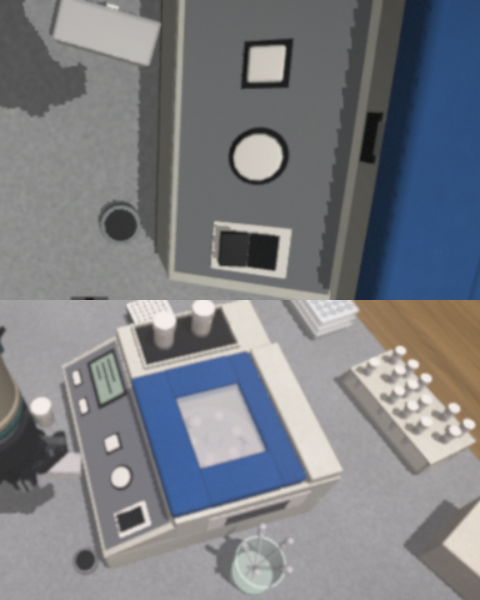

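The picture shows the rocker flipped to on at (250,248), the hood shut flat, the start key sprung back at (258,155), and the other things where they stood.

```bash
python3 -c "
from rig import *
print(sign_off())"
```

```text
the job is handed in; nothing more can be done
None
```

The job is handed in: the mains rocker was pressed on, the hood pushed fully shut, and the start key pressed fully in and released, in that order, by about 12 s on the clock; the last picture showed everything else where it stood.

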